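Find and open the free cover of the bench power box

TASK

Only one of the four identical covers of the bench power box is free to turn; the other three are blanked off from beneath. Without gripping anything, press the covers lightly at their ribbed far edges to find the one that rocks, then push that cover right over until it stands upright against its stop, and leave it open so that the sockets can be used. Do not shift or lift the box, and leave the jar, pot, specimen box and brush as they are.

Things in the scene. Friction and masses are not known exactly. Their poses are not given: they have to be found in the camera images.
- power_box: bench power box: loose 4.5 kg grey metal box on rubber feet, 154 mm deep (its x) by 464 mm long (its y), 105 mm high. Origin: centre of its underside; x points away from the robot, y along the row to the left, z up. Four identical covers lie in a row in its top, 105 mm apart, flush with the rim, each over a bay 124 x 94 mm, 90 mm deep. Which one is free changes from start to start and cannot be seen
- cover_a_top (a point): centre of the top face of the leftmost (+y end) cover, an aluminium plate 120 mm (x) by 90 mm (y) by 8 mm; at box x 0, y +157.5 mm, 105 mm up. Point and axes (z out of the top face) move with the cover. Four short dark ribs near its far (+x) edge, 42 to 54 mm from the centre, mark where to press. Fingers slip little on the bare metal
- cover_b_top (a point): centre of the top face of the second from the left cover, an aluminium plate 120 mm (x) by 90 mm (y) by 8 mm; at box x 0, y +52.5 mm, 105 mm up. Point and axes (z out of the top face) move with the cover. Four short dark ribs near its far (+x) edge, 42 to 54 mm from the centre, mark where to press. Fingers slip little on the bare metal
- cover_c_top (a point): centre of the top face of the third from the left cover, an aluminium plate 120 mm (x) by 90 mm (y) by 8 mm; at box x 0, y -52.5 mm, 105 mm up. Point and axes (z out of the top face) move with the cover. Four short dark ribs near its far (+x) edge, 42 to 54 mm from the centre, mark where to press. Fingers slip little on the bare metal
- cover_d_top (a point): centre of the top face of the rightmost (-y end) cover, an aluminium plate 120 mm (x) by 90 mm (y) by 8 mm; at box x 0, y -157.5 mm, 105 mm up. Point and axes (z out of the top face) move with the cover. Four short dark ribs near its far (+x) edge, 42 to 54 mm from the centre, mark where to press. Fingers slip little on the bare metal
- cover_a (a joint): tilt of the leftmost (+y end) cover (rad) about the plate's mid-line along box y. 0 to 0.015: shut (start; never below 0); grows as the ribbed far edge sinks and the near edge rises; 1.57: upright on its stop. Free: balanced, 0.06 N m of friction (1 to 1.5 N at the ribs), stays where left. Blocked: gives about 2 mm at the ribs (0.05 rad at most), then solid
- cover_b (a joint): tilt of the second from the left cover (rad) about the plate's mid-line along box y. 0 to 0.015: shut (start; never below 0); grows as the ribbed far edge sinks and the near edge rises; 1.57: upright on its stop. Free: balanced, 0.06 N m of friction (1 to 1.5 N at the ribs), stays where left. Blocked: gives about 2 mm at the ribs (0.05 rad at most), then solid
- cover_c (a joint): tilt of the third from the left cover (rad) about the plate's mid-line along box y. 0 to 0.015: shut (start; never below 0); grows as the ribbed far edge sinks and the near edge rises; 1.57: upright on its stop. Free: balanced, 0.06 N m of friction (1 to 1.5 N at the ribs), stays where left. Blocked: gives about 2 mm at the ribs (0.05 rad at most), then solid
- cover_d (a joint): tilt of the rightmost (-y end) cover (rad) about the plate's mid-line along box y. 0 to 0.015: shut (start; never below 0); grows as the ribbed far edge sinks and the near edge rises; 1.57: upright on its stop. Free: balanced, 0.06 N m of friction (1 to 1.5 N at the ribs), stays where left. Blocked: gives about 2 mm at the ribs (0.05 rad at most), then solid
- jar: bystander: small glass specimen jar with white lid, 48 mm in diameter, 75 mm high, upright beyond the box; origin at the centre of its underside
- pot: bystander: small terracotta pot, 66 mm across the rim, 60 mm high, upright beyond the box; origin at the centre of its underside
- specimen_box: bystander: lidded cardboard box 100 x 60 x 30 mm high beyond the box; origin at the centre of its underside
- brush: bystander: finds brush 170 mm long, lying on the bench on the robot's side of the box; origin near its middle, x along it

How it is judged:
By the outcome, as a careful person would: the job done as asked, in the order asked, and still so for the second after the job is handed in, with the robot touching nothing.
It also fails if it takes over 58 s, if anything falls off the work surface, if the arm or the gripper's body presses on something with over 40 N, if the wrist force passes 120 N, or if a joint passes its speed limit or range.

ROBOT

A 6-joint arm with a two-finger parallel gripper is mounted at the origin on the work surface. World frame = base frame: x ahead of the robot, y to its left, z up, the work surface at z = 0. Lengths are in m, angles in rad, forces in N, time in s.
With the tool pointing down it reaches from about 0.25 to 0.775 m from the base axis. Payload 4 kg.
Tool frame: the origin (TCP) lies at the centre of the arm's flange, where the gripper is bolted on; the fingertips stand 199 mm ahead of it and the grasp point (between the pads) lies 180 mm ahead of it; z points along the fingers, y is the line along which they close (so a half turn about z gives the same grasp; the last joint's range is limited). The gripper opens to 94 mm and grips with 3 to 60 N. Pads are 16 mm wide; open, the fingers measure 119 mm over their backs; the gripper's body (75 mm by 177 mm) begins 78 mm behind the grasp point.
Start: joints at [-1.366, 0.087, 1.371, -0, 1.684, -0.103], TCP at [0.167, -0.524, 0.405] pointing down, gripper open.
Joint ranges: [-3.1, 3.1], [-0.76, 2.03], [0.27, 2.55], [-1.08, 4.22], [0.17, 2.65], [-2.57, 2.57]. Speed limits (rad/s): [2.79, 2.79, 3.14, 3.14, 3.14, 3.14].

INTERFACE

Orientations are given as [roll, pitch, yaw] about the fixed x, y, z axes, in that order (R = Rz(yaw) Ry(pitch) Rx(roll)).
In Python, from bench import robot, eyes, models gives the robot as it stands.
- The arm moves only by the tool step_arm, never from a script. Its argument "commands" is a list that holds one entry, the list of rows, each a list of 7 numbers: the shift along the tool's x, y, z in mm, then the turn, a rotation vector about the tool's x, y, z in rad, then the finger opening in mm, from 0 to 94. In form: [[[tx, ty, tz, wx, wy, wz, gripper], ...]]. A call has 1 to 20 rows; each row shifts and turns the commanded pose from where the row before left it, along the tool's axes as they then stand; what a row does not reach is not made up. A row lasts 1/8 s, in which the tool goes at most 62.5 mm and 10.7 degrees, less where a joint would pass 70% of its speed; a pose out of reach is approached as far as the arm can. A call is refused whole if a number of a shift passes 62.5 or a number of a turn 0.188, either way. A call with a gripper value outside its range is refused whole. The fingers move at their own pace and stop on an object; the grip force is fixed at half the most. Time passes only in rows, so rows that do not move let the fingers close. It gives the time, the measured TCP pose, the force, the opening and the grip force at its end, in the units of the state.
- robot.get_obs(): the state, without advancing time (a new reading comes with each control period).
- eyes.snapshot(name): name is "scene" or "top" or "wrist"; returns a dict with "color" (384x512x3 uint8, red, green, blue), "camera_matrix" (3x3 intrinsics, pixels), "eye" and "rotation" of the camera in the world; the wrist camera has in their place "tool_from_camera" (4x4, takes a point from camera to tool coordinates, whose origin is the TCP and whose axes are the flange's). Camera axes: x right, y up, looking along -z (the intrinsics and any distortion apply to the point x, -y, -z); pixel columns grow to the right and rows downward; lengths in m; the calibration is good to about 2 mm. A picture is of the moment at which its call begins: read the wrist's pose just before it. There is no depth.
- robot.close_job(): hands the job in; it is judged then, once.
Trained networks look in a picture, given as the dict that the camera call returned (one of the last four; its "shot" number tells which), for a name from the list of things; names that differ only in an ending like _2 or _b are one class to them, and where a whole thing is asked for, a point or a joint stands for the part that bears it (a point fixed in the world has none). Each returns a list of dicts, best first, with "confidence" (0 to 1); they miss things now and then, are a little off and sometimes report something else, mostly with a low value. They report only what shows in the picture. A call takes as long as a camera call.
- models.masks_of(picture, query): "mask" (384x512 bool, what is visible of it) and "xy" ([column, row] in pixels, amid what is visible of it).
- models.tip_of(picture, query): "xy" ([column, row] in pixels: a listed point, or the origin of a listed thing).
The state is a dict: "time": time; "joint_positions": joint angles; "qvel": joint speeds; "joint_torque": joint torques, N m; "tool_pos": TCP position; "ee_rot": TCP orientation; "wrist_force": force on the tool from outside, world axes, zero at the start; "wrist_torque": the same for the moment, N m; "width": finger opening in m; "finger_force": force on a finger pad.
Only numpy, scipy, OpenCV 4.12 (cv2) and the standard library are available. Lean on these libraries where they do the work, as an engineer would, in place of code of your own. Each camera call takes 0.05 s, during which the arm holds its last target. There are 200 camera calls.

## Working session

There is one attempt and no reset: what is moved stays moved. The work goes in short steps, Python scripts to look and compute and a tool call to move; the robot and the scene stay as the last step left them, time stands still between calls to the robot, and variables do not carry over. Pictures are saved under pics/ and viewed, at most 10 in all, crops included, and the job is handed in when it is done.

Besides the shell and the picture viewer there is one more tool, called after "Emit:" in YAML: its name, and indented under it one key for each argument. step_arm: Moves the arm, as the interface text tells. Its arguments: {"type":"object","properties":{"commands":{"type":"array"}},"required":["commands"]}

```bash
mkdir -p pics
cat > h.py <<'E'
import numpy as np, cv2
from bench import robot, eyes, models
from scipy.spatial.transform import Rotation as R
def ray(p,uv):
    K=np.array(p["camera_matrix"]); d=np.linalg.inv(K)@[uv[0],uv[1],1]
    return np.array(p["eye"]),np.array(p["rotation"])@[d[0],-d[1],-d[2]]
def at(p,uv,z):
    e,d=ray(p,uv); return e+d*(z-e[2])/d[2]
E
python3 - <<'E'
from h import *
ims=[]
for n in ("scene","top"):
    p=eyes.snapshot(n); cv2.imwrite(f"pics/{n}0.png",p["color"][:,:,::-1])
    for q,z in [("power_box",0.0),("cover_a_top",.105),("jar",0),("pot",0),("specimen_box",0),("brush",.01)]:
        for r in models.tip_of(p,q)[:5]:
            print(n,q,round(r["confidence"],2),np.round(r["xy"],1),np.round(at(p,r["xy"],z),3))
print(robot.get_obs())
E
```

```text
Traceback (most recent call last):
  File "h.py", line 8, in at
    e,d=ray(p,uv); return e+d*(z-e[2])/d[2]
                                       ~^^^
IndexError: invalid index to scalar variable.
```

View pics/scene0.png

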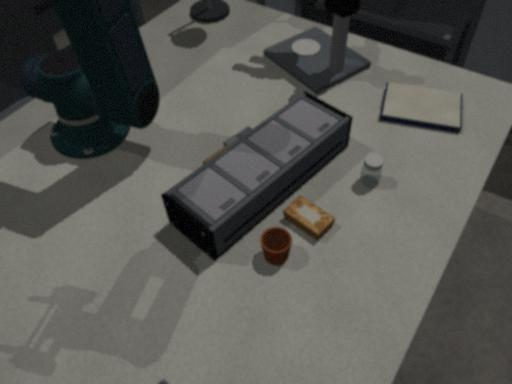

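The scene view shows the box running diagonally from (310,100) to (200,220). The jar is at (372,168), the specimen box at (309,215) and the pot at (276,245). The brush is partly hidden near (215,155). The camera rotation isn't a 3x3 matrix, so I'll check its format.

```bash
sed -i 's/np.array(p\["rotation"\])@/rot(p)@/' h.py
cat >> h.py <<'E'
def rot(p):
    r=np.array(p["rotation"]); return r if r.ndim==2 else R.from_euler("xyz",r).as_matrix()
E
python3 - <<'E'
from h import *
for n in ("scene","top"):
    p=eyes.snapshot(n); cv2.imwrite(f"pics/{n}0.png",p["color"][:,:,::-1])
    print(n,p["rotation"],p["eye"])
    if len(p["rotation"])==4: continue
    for q,z in [("power_box",0.0),("cover_a_top",.105),("jar",0),("pot",0),("specimen_box",0),("brush",.01)]:
        for r in models.tip_of(p,q)[:5]:
            print(n,q,round(r["confidence"],2),np.round(r["xy"],1),np.round(at(p,r["xy"],z),3))
print(robot.get_obs())
E
```

```text
scene [0.69996457 0.0179864  0.57220078] [ 0.92740097 -0.52662225  0.85885869]
scene power_box 0.85 [265.1 183. ] [ 0.504  0.092 -0.   ]
scene cover_a_top 0.79 [309.  116.3] [0.53  0.252 0.105]
scene jar 0.89 [369.2 183.4] [0.718 0.223 0.   ]
scene pot 0.62 [276.3 250.1] [ 0.629 -0.057  0.   ]
scene specimen_box 0.79 [308.7 223.5] [0.654 0.042 0.   ]
scene brush 0.75 [231.9 151.6] [0.38  0.129 0.01 ]
top [ 2.04709588e-01 -3.02470539e-04 -1.67874457e+00] [0.45854944 0.02122937 0.72525134]
top power_box 0.91 [216.9 248.7] [0.504 0.093 0.   ]
top power_box 0.57 [240.8 249.6] [0.497 0.046 0.   ]
top cover_a_top 0.57 [120.2 238.2] [0.532 0.243 0.105]
top jar 0.8 [143.1 151.7] [0.718 0.228 0.   ]
top pot 0.84 [286.3 176.3] [ 0.634 -0.061  0.   ]
top specimen_box 0.89 [238.4 175.7] [0.646 0.036 0.   ]
top brush 0.74 [193.4 325.6] [0.367 0.147 0.01 ]
{'time': 0.8, 'joint_positions': array([-1.36609253e+00,  8.71484850e-02,  1.37070719e+00,  4.69346268e-06,
        1.68356726e+00, -1.03075468e-01]), 'qvel': array([-0.00122158, -0.00097176,  0.00103423, -0.00022938, -0.00101545,
        0.00094136]), 'joint_torque': array([-9.07489230e-04, -3.39992309e+01, -3.02578425e+01,  7.15345703e-02,
        2.33464589e-02, -1.04860948e-05]), 'tool_pos': array([ 0.16662591, -0.5241428 ,  0.40473041]), 'ee_rot': array([3.14142336e+00, 1.28240890e-05, 3.07779797e-01]), 'wrist_force': array([0.19078021, 0.76808958, 0.1473647 ]), 'wrist_torque': array([0.01493305, 0.01226631, 0.0083301 ]), 'finger_force': 0.0, 'width': 0.09397263094707124}
```

View pics/top0.png

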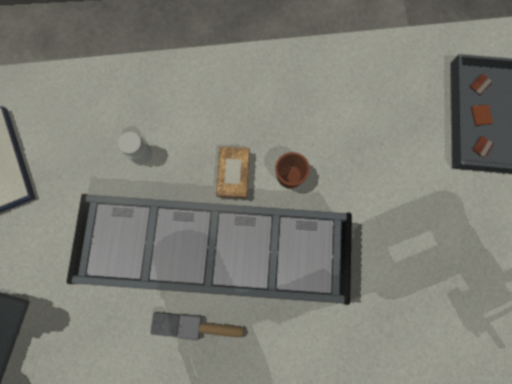

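The top view shows the covers A to D at (118,241), (180,245), (243,249) and (306,254). Their ribs are at (122,213), (184,216), (244,221) and (307,226). The bystanders sit beyond the box, and the brush is at (197,327) on the near side.

```bash
cat >> h.py <<'E'
def tip(o=None):
    o=o or robot.get_obs(); return np.array(o["tool_pos"])+R.from_euler("xyz",o["ee_rot"]).as_matrix()@[0,0,.199]
E
python3 - <<'E'
from h import *
p=eyes.snapshot("top")
img=[at(p,u,.105)[:2] for u in [(122,212.5),(184,216.5),(244.5,221),(307,226)]]
print(np.round(img,4))
m=models.masks_of(p,"cover_a_top")
C=[]
for r in m: print(round(r["confidence"],2),np.round(r["xy"]),np.round(at(p,r["xy"],.105),4),r["mask"].sum())
obj=np.array([[48,157.5],[48,52.5],[48,-52.5],[48,-157.5]])/1e3
X=np.array(img); u,s,vt=np.linalg.svd((obj-obj.mean(0)).T@(X-X.mean(0)))
D=np.diag([1,np.linalg.det(vt.T@u.T)]); Rm=vt.T@D@u.T; t=X.mean(0)-Rm@obj.mean(0)
print("yaw",np.arctan2(Rm[1,0],Rm[0,0]),"org",t,"res",np.round(X-(obj@Rm.T+t),4))
# box top outline corners check
for uv in [(84,196),(351,213),(349,301),(70,282)]: print(np.round(at(p,uv,.105),3))
E
```

```text
[[ 0.5756  0.2386]
 [ 0.5573  0.1336]
 [ 0.5385  0.0317]
 [ 0.5186 -0.073 ]]
0.59 [120. 244.] [0.5221 0.2443 0.105 ] 3751
yaw -0.18119244698752152 org [0.5002953  0.09137132] res [[-0.0003  0.001 ]
 [ 0.0003 -0.0008]
 [ 0.0005  0.0006]
 [-0.0005 -0.0008]]
[0.612 0.303 0.105]
[ 0.533 -0.151  0.105]
[ 0.39  -0.124  0.105]
[0.469 0.328 0.105]
```

Emit:
step_arm:
  commands:
    - [[0,0,0,0,0,0.163,0],[0,0,0,0,0,0.163,0],[0,0,0,0,0,0.163,0],[22.2,-42.3,1,0,0,0,0],[22.2,-42.3,1,0,0,0,0],[22.2,-42.3,1,0,0,0,0],[22.2,-42.3,1,0,0,0,0],[22.2,-42.3,1,0,0,0,0],[22.2,-42.3,1,0,0,0,0],[22.2,-42.3,1,0,0,0,0],[22.2,-42.3,1,0,0,0,0],[22.2,-42.3,1,0,0,0,0],[22.2,-42.3,1,0,0,0,0],[22.2,-42.3,1,0,0,0,0],[22.2,-42.3,1,0,0,0,0],[0,0,0,0,0,0,0],[0,0,0,0,0,0,0]]

```text
time: 3.02
tool_pos: [0.5199, -0.0731, 0.3926]
ee_rot: [3.141, 0.001, -0.181]
wrist_force: [-0.9, 0.6, -0.7]
width: 0.0002
finger_force: 0.0
```

Run:
```python
from h import *
o=robot.get_obs(); print(np.round(tip(o),4),o["ee_rot"],o["wrist_force"],o["width"],o["time"])
t=np.array(o["tool_pos"]);Rt=R.from_euler("xyz",o["ee_rot"]).as_matrix()
p=eyes.snapshot("wrist"); T=np.array(p["tool_from_camera"]); K=np.array(p["camera_matrix"])
cv2.imwrite("pics/w1.png",p["color"][:,:,::-1]); print([k for k in p],T.round(3).tolist())
for r in models.tip_of(p,"cover_a_top"):
    d=np.linalg.inv(K)@[*r["xy"],1]; d=T[:3,:3]@[d[0],-d[1],-d[2]]; e=t+Rt@T[:3,3]; d=Rt@d
    print(r["confidence"],r["xy"],e+d*(.105-e[2])/d[2])
```

```text
[ 0.5198 -0.0733  0.1936] [ 3.14079018e+00  5.05459809e-04 -1.81052395e-01] [-0.93991528  0.57462528 -0.67363458] 0.00016203090200670535 3.025
['color', 'camera_matrix', 'tool_from_camera', 'shot'] [[-0.0, 0.97, 0.242, 0.069], [1.0, 0.0, -0.0, -0.0], [-0.0, 0.242, -0.97, 0.02], [0.0, 0.0, 0.0, 1.0]]
0.56 [25.2, 248.3] [0.5095579  0.14403683 0.105     ]
```

View pics/w1.png

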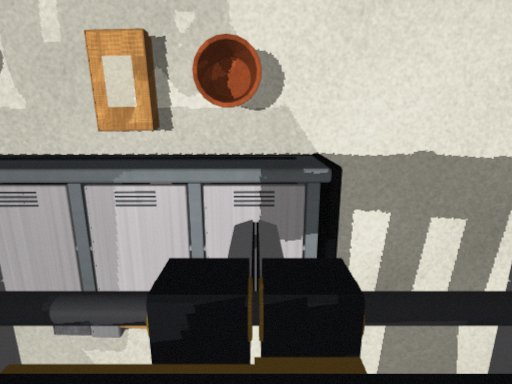

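The closed fingertips are centred over cover D, with its ribs at (254,199) and its far edge at row 184.

Run:
```python
from h import *
o=robot.get_obs(); t=np.array(o["tool_pos"]);Rt=R.from_euler("xyz",o["ee_rot"]).as_matrix()
p=eyes.snapshot("wrist"); T=np.array(p["tool_from_camera"]); K=np.array(p["camera_matrix"])
for uv in [(254,199),(135,199),(254,184)]:
    d=np.linalg.inv(K)@[*uv,1]; d=Rt@T[:3,:3]@[d[0],-d[1],-d[2]]; e=t+Rt@T[:3,3]; X=e+d*(.105-e[2])/d[2]
    print(uv,X, "tool offset mm",1e3*(Rt.T@(X-tip(o))))
```

```text
(254, 199) [ 0.5174544 -0.0724646  0.105    ] tool offset mm [-2.36970503 -1.07122479 88.7947785 ]
(135, 199) [0.53668509 0.03123785 0.105     ] tool offset mm [  -2.30153537 -106.54164231   88.73645182]
(254, 184) [ 0.53082223 -0.07495235  0.105     ] tool offset mm [11.22763256 -1.05377799 88.79508681]
```

Emit:
step_arm:
  commands:
    - [[-2.5,-1,25,0,0,0,0],[0,0,25,0,0,0,0],[0,0,20,0,0,0,0],[0,0,10,0,0,0,0],[0,0,4,0,0,0,0],[0,0,0,0,0,0,0]]

```text
time: 3.92
tool_pos: [0.5179, -0.0718, 0.3092]
ee_rot: [3.141, -0.001, -0.182]
wrist_force: [-0.3, -0.2, 0.7]
width: 0.0006
finger_force: 0.0
```

Emit:
step_arm:
  commands:
    - [[0,0,1,0,0,0,0],[0,0,1,0,0,0,0],[0,0,0,0,0,0,0]]

```text
time: 4.3
tool_pos: [0.5179, -0.0714, 0.3069]
ee_rot: [3.141, -0.0, -0.181]
wrist_force: [0.3, -0.5, 0.5]
width: 0.0006
finger_force: 0.0
```

Emit:
step_arm:
  commands:
    - [[0,0,1,0,0,0,0],[0,0,1,0,0,0,0],[0,0,0,0,0,0,0]]

```text
time: 4.68
tool_pos: [0.5178, -0.0714, 0.3046]
ee_rot: [3.142, 0.0, -0.181]
wrist_force: [0.2, -0.1, -0.1]
width: 0.0002
finger_force: 0.0
```

Emit:
step_arm:
  commands:
    - [[0,0,1,0,0,0,0],[0,0,0,0,0,0,0]]

```text
time: 4.92
tool_pos: [0.5179, -0.0715, 0.3038]
ee_rot: [3.142, -0.0, -0.181]
wrist_force: [0.6, 0.2, -0.1]
width: 0.0007
finger_force: 0.5
```

Emit:
step_arm:
  commands:
    - [[0,0,1,0,0,0,0],[0,0,0,0,0,0,0]]

```text
time: 5.18
tool_pos: [0.5179, -0.0715, 0.3029]
ee_rot: [3.142, -0.0, -0.181]
wrist_force: [0.3, -0.4, 3.2]
width: 0.0004
finger_force: 1.1
```

Emit:
step_arm:
  commands:
    - [[0,0,1,0,0,0,0],[0,0,0,0,0,0,0]]

```text
time: 5.42
tool_pos: [0.5179, -0.0714, 0.3028]
ee_rot: [3.141, -0.001, -0.181]
wrist_force: [-1.7, -0.1, 5.5]
width: 0.0
finger_force: 2.9
```

Emit:
step_arm:
  commands:
    - [[0,0,1,0,0,0,0],[0,0,0,0,0,0,0]]

```text
time: 5.68
tool_pos: [0.5178, -0.0714, 0.3027]
ee_rot: [3.141, -0.001, -0.181]
wrist_force: [-3.2, 0.8, 9.7]
width: 0.0003
finger_force: 4.5
```

Emit:
step_arm:
  commands:
    - [[0,0,0.7,0,0,0,0],[0,0,0,0,0,0,0]]

```text
time: 5.92
tool_pos: [0.5178, -0.0714, 0.3027]
ee_rot: [3.141, -0.002, -0.181]
wrist_force: [-4.1, 0.2, 12.4]
width: 0.0004
finger_force: 5.7
```

Cover D is solid after about 2 mm, so it's blocked. On to cover C.

Emit:
step_arm:
  commands:
    - [[0,0,-12,0,0,0,0],[0,-26,0,0,0,0,0],[0,-27,0,0,0,0,0],[0,-26,0,0,0,0,0],[0,-26,0,0,0,0,0],[0,0,5,0,0,0,0],[0,0,3,0,0,0,0],[0,0,1,0,0,0,0],[0,0,0,0,0,0,0]]

```text
time: 7.05
tool_pos: [0.5367, 0.0311, 0.3029]
ee_rot: [3.141, 0.0, -0.182]
wrist_force: [-0.5, 0.3, 0.5]
width: 0.0005
finger_force: 0.0
```

Emit:
step_arm:
  commands:
    - [[0,0,1.3,0,0,0,0],[0,0,0,0,0,0,0]]

```text
time: 7.3
tool_pos: [0.5368, 0.0314, 0.3018]
ee_rot: [3.141, -0.0, -0.182]
wrist_force: [0.8, -0.8, 0.8]
width: 0.0008
finger_force: 0.4
```

Emit:
step_arm:
  commands:
    - [[0,0,1.3,0,0,0,0],[0,0,0,0,0,0,0]]

```text
time: 7.55
tool_pos: [0.5369, 0.0317, 0.3004]
ee_rot: [3.141, -0.001, -0.181]
wrist_force: [-0.2, -0.6, 0.8]
width: 0.0001
finger_force: 0.6
```

Emit:
step_arm:
  commands:
    - [[0,0,1.5,0,0,0,0],[0,0,0,0,0,0,0]]

```text
time: 7.8
tool_pos: [0.5368, 0.0318, 0.2988]
ee_rot: [3.141, -0.0, -0.181]
wrist_force: [0.7, -0.9, 1.1]
width: 0.0001
finger_force: 0.6
```

Emit:
step_arm:
  commands:
    - [[0,0,1.5,0,0,0,0],[0,0,0,0,0,0,0]]

```text
time: 8.05
tool_pos: [0.5368, 0.0319, 0.2972]
ee_rot: [-3.142, -0.0, -0.181]
wrist_force: [0.1, -0.7, 0.5]
width: 0.0006
finger_force: 0.5
```

Cover C yields freely: over 5 mm of travel at about 1 N. I'll follow its arc over.

Emit:
step_arm:
  commands:
    - [[-1.5,0,2.5,0,0,0,0],[-2,0,2.5,0,0,0,0],[-1.5,0,3,0,0,0,0],[-2,0,3,0,0,0,0],[-2,0,3,0,0,0,0],[-2,0,3,0,0,0,0],[0,0,0,0,0,0,0]]

```text
time: 8.93
tool_pos: [0.5255, 0.0339, 0.2797]
ee_rot: [3.141, 0.002, -0.181]
wrist_force: [0.8, -0.1, 0.5]
width: 0.0009
finger_force: 0.5
```

Emit:
step_arm:
  commands:
    - [[-2,0,2,0,0,0,0],[-2,0,2,0,0,0,0],[-2.5,0,1,0,0,0,0],[-2.5,0,1,0,0,0,0],[-2.5,0,0,0,0,0,0],[-2.5,0,0,0,0,0,0],[0,0,0,0,0,0,0]]

```text
time: 9.8
tool_pos: [0.5119, 0.0364, 0.2743]
ee_rot: [3.141, 0.001, -0.181]
wrist_force: [2.2, -0.0, -0.7]
width: 0.0
finger_force: 0.8
```

Run:
```python
from h import *
o=robot.get_obs(); print(tip(o)); p=eyes.snapshot("scene"); c=p["color"][60:280,140:400,::-1]
cv2.imwrite("pics/s2.png",cv2.resize(c,None,fx=2.5,fy=2.5))
```

```text
[0.51176117 0.03635492 0.07530818]
```

View pics/s2.png

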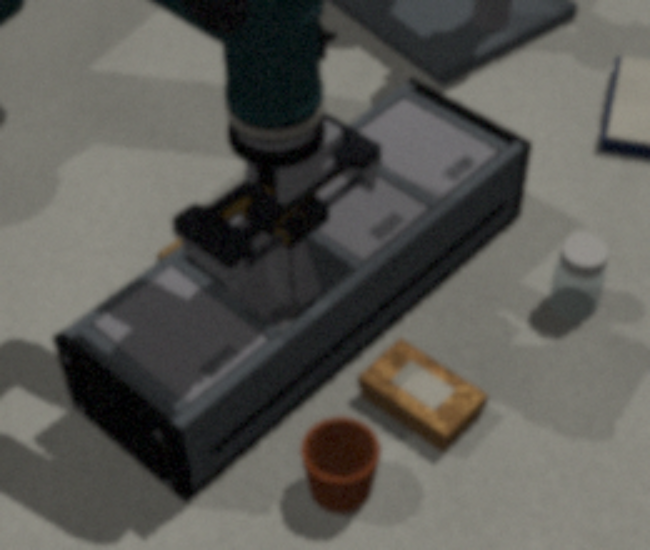

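The crop shows the finger in bay C with the plate raised behind it around (280,250). The box and the bystanders look undisturbed. I'll keep pushing towards the robot until it meets the stop.

Emit:
step_arm:
  commands:
    - [[-2.5,0,0,0,0,0,0],[-2.5,0,0,0,0,0,0],[-2,0,0,0,0,0,0],[0,0,0,0,0,0,0]]

```text
time: 10.35
tool_pos: [0.505, 0.0376, 0.2742]
ee_rot: [3.141, 0.001, -0.181]
wrist_force: [2.2, -0.2, -1.2]
width: 0.0003
finger_force: 1.0
```

Emit:
step_arm:
  commands:
    - [[-1.5,0,0,0,0,0,0],[0,0,0,0,0,0,0]]

```text
time: 10.6
tool_pos: [0.5041, 0.0378, 0.2742]
ee_rot: [3.142, -0.001, -0.181]
wrist_force: [4.5, -0.7, -3.7]
width: 0.0002
finger_force: 2.5
```

Emit:
step_arm:
  commands:
    - [[-1,0,0,0,0,0,0],[0,0,0,0,0,0,0]]

```text
time: 10.85
tool_pos: [0.5036, 0.0379, 0.2743]
ee_rot: [-3.141, -0.003, -0.181]
wrist_force: [6.9, -1.3, -5.9]
width: 0.0007
finger_force: 3.7
```

Emit:
step_arm:
  commands:
    - [[-0.5,0,0.7,0,0,0,0],[0,0,0,0,0,0,0]]

```text
time: 11.1
tool_pos: [0.5034, 0.0379, 0.2743]
ee_rot: [-3.141, -0.005, -0.181]
wrist_force: [7.3, -0.8, -3.5]
width: 0.0002
finger_force: 3.8
```

Emit:
step_arm:
  commands:
    - [[3,0,0,0,0,0,0],[7,0,0,0,0,0,0],[8,0,0,0,0,0,0],[6,0,0,0,0,0,0],[0,0,0,0,0,0,0],[0,0,-15,0,0,0,0],[0,0,-25,0,0,0,0],[0,0,-40,0,0,0,0],[0,0,-40,0,0,0,0],[0,0,-40,0,0,0,0],[0,40,0,0,0,0,0],[0,50,0,0,0,0,0],[0,50,0,0,0,0,0],[0,50,0,0,0,0,0],[0,50,0,0,0,0,0],[0,40,0,0,0,0,0],[0,0,0,0,0,0,0]]

```text
time: 13.22
tool_pos: [0.4746, -0.2437, 0.4345]
ee_rot: [3.141, -0.001, -0.185]
wrist_force: [0.5, 1.0, 0.0]
width: 0.0003
finger_force: 0.0
```

Run:
```python
from h import *
o=robot.get_obs(); print(tip(o),o["time"],o["wrist_force"])
p=eyes.snapshot("scene"); c=p["color"][60:280,140:400,::-1]
cv2.imwrite("pics/s3.png",cv2.resize(c,None,fx=2.5,fy=2.5))
for q in ("power_box","jar","pot","specimen_box","brush"):
    for r in models.tip_of(p,q)[:1]: print(q,np.round(r["xy"],1))
p=eyes.snapshot("top"); c=p["color"][180:340,50:370,::-1]
cv2.imwrite("pics/t3.png",cv2.resize(c,None,fx=2.5,fy=2.5))
for q in ("power_box","jar","pot","specimen_box","brush"):
    for r in models.tip_of(p,q)[:1]: print(q,np.round(r["xy"],1))
```

```text
[ 0.47469385 -0.24382936  0.23551453] 13.225 [0.50135045 0.95877356 0.02581111]
power_box [264.2 186.4]
pot [274.6 253. ]
specimen_box [307.1 221. ]
brush [230.1 150.9]
power_box [216.9 250.1]
jar [142.5 151.4]
specimen_box [233.3 176.1]
brush [198.  325.1]
```

View pics/s3.png

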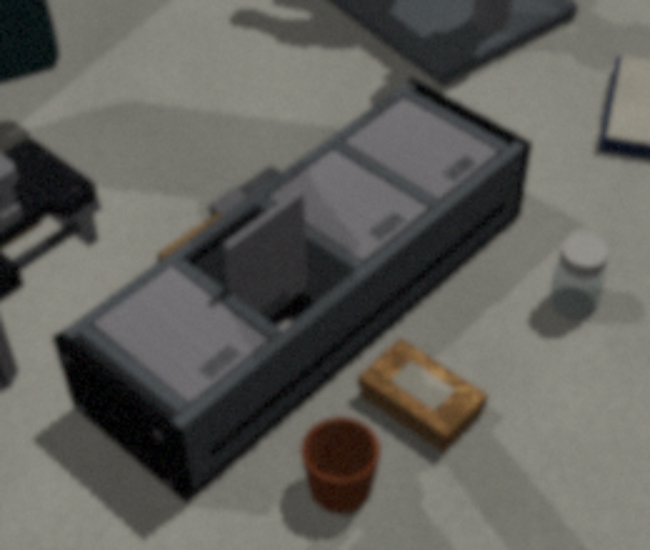

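View pics/t3.png

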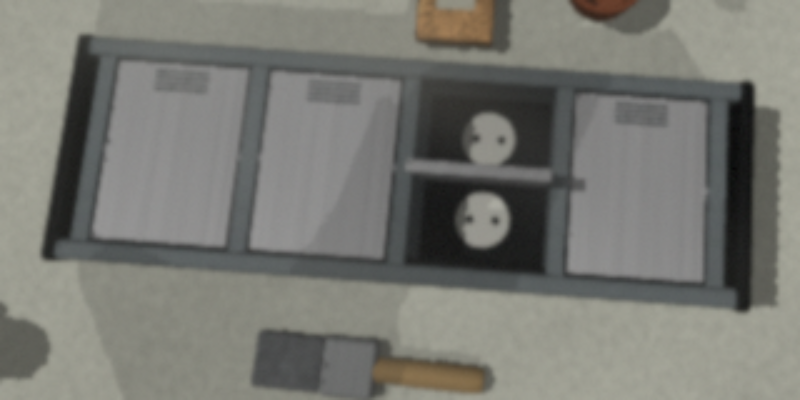

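The scene crop shows C's plate standing up at about (265,255). The top crop shows it edge-on at about (480,172), both sockets exposed and everything else in place. One quick numeric check that it's upright.

Run:
```python
from h import *
p=eyes.snapshot("top"); cv2.imwrite("pics/t4.png",cv2.resize(p["color"][225:275,205:285,::-1],None,fx=8,fy=8,interpolation=cv2.INTER_CUBIC))
K=np.array(p["camera_matrix"]);M=rot(p);e=np.array(p["eye"])
y=-.181;Rb=np.array([[np.cos(y),-np.sin(y)],[np.sin(y),np.cos(y)]])
for th in (1.4,1.5,1.57):
  for h in (0,-4):   # axis height rel. top face
    r=[]
    for n in (-h,-8-h):
        bx=-60*np.cos(th)+n*np.sin(th); bz=60*np.sin(th)+n*np.cos(th)+h
        w=np.array([*(Rb@[bx/1e3,-.0525]+[.502,.091]),.105+bz/1e3])
        c=M.T@(w-e); u=K@[c[0],-c[1],-c[2]]; r.append(np.round((u[:2]/u[2]-[205,225])*8+4,0))
    print(th,h,r)
```

```text
1.4 0 [array([291., 231.]), array([288., 273.])]
1.4 -4 [array([293., 211.]), array([290., 253.])]
1.5 0 [array([293., 199.]), array([290., 242.])]
1.5 -4 [array([296., 179.]), array([292., 221.])]
1.57 0 [array([295., 177.]), array([291., 219.])]
1.57 -4 [array([297., 157.]), array([294., 199.])]
```

View pics/t4.png

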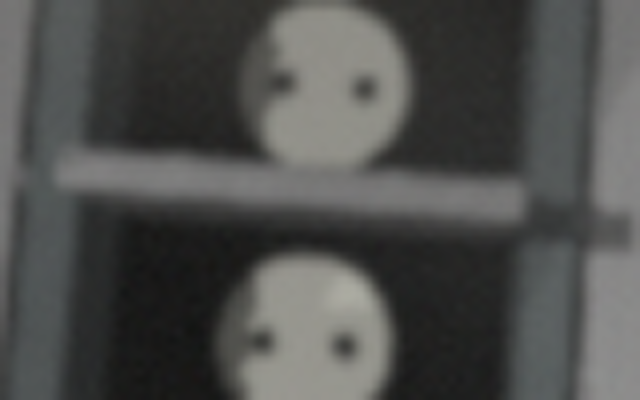

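The edge band at rows 170 to 210 matches an upright plate, and the push against the stop agreed. Handing in.

```bash
python3 -c "
from bench import robot
print(robot.close_job())"
```

```text
the job is handed in; nothing more can be done
None
```

Cover C (third from the left) was the free one; it now stands upright against its stop with both sockets exposed, the box and bystanders look undisturbed, and the job is handed in. I also pressed D, which was blocked, but not A or B once C was found.

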